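# Pack the glass bottle and latch the cooler

## Robot

A 6-joint arm with a two-finger parallel gripper is mounted at the origin on the work surface. World frame = base frame: x ahead of the robot, y to its left, z up, the work surface at z = 0. Lengths are in m, angles in rad, forces in N, time in s.
With the tool pointing down it reaches from about 0.275 to 0.825 m from the base axis. Payload 4.9 kg.
Tool frame: the origin (TCP) lies at the very end of the fingers, on their centre line; the grasp point (between the pads) lies 19 mm behind it; z points along the fingers, y is the line along which they close (so a half turn about z gives the same grasp; the last joint's range is limited). The gripper opens to 85 mm and grips with 20 to 120 N. Pads are 22 mm wide; open, the fingers measure 114 mm over their backs; the gripper's body (76 mm by 85 mm) begins 54 mm behind the grasp point. The pads swing forward as they close: fully open they stand 13 mm farther back than shut.
Start: joints at [1.191, 0.326, -0.193, 1.052, 0, 1.437], TCP at [0.134, 0.533, 0.231] pointing down, gripper open.
Joint ranges: [-2.65, 2.65], [-0.97, 1.79], [-1.3, 1.35], [-1.93, 2.1], [-1.47, 1.37], [-3.14, 3.14]. Speed limits (rad/s): [2.57, 2.57, 3.14, 3.14, 3.14, 3.14].

## Interface

Orientations are given as [roll, pitch, yaw] about the fixed x, y, z axes, in that order (R = Rz(yaw) Ry(pitch) Rx(roll)).
In Python, from bench import * gives the robot as it stands.
- The arm moves only by the tool drive_tool, never from a script. Its argument "commands" is a list of rows, each an object of numbers: "x", "y", "z": the shift along the tool's x, y, z in m; "rx", "ry", "rz": the turn, a rotation vector about the tool's x, y, z in rad; "jaw": the opening, from 0 (shut) to 1 (fully open). In form: [{"x": .., "y": .., "z": .., "rx": .., "ry": .., "rz": .., "jaw": ..}, ...]. A call has 1 to 8 rows; each row shifts and turns the commanded pose from where the row before left it, along the tool's axes as they then stand; what a row does not reach is not made up. A row lasts 1/10 s, in which the tool goes at most 50 mm and 8.59 degrees, less where a joint would pass 70% of its speed; a pose out of reach is approached as far as the arm can. A call with a gripper value outside its range is refused whole. The fingers move at their own pace and stop on an object; "force" is the grip in N (left out, the last holds). Time passes only in rows, so rows that do not move let the fingers close. It gives the time, the measured TCP pose, the force, the opening and the grip force at its end, in the units of the state.
- read_state(): the state, without advancing time (a new reading comes with each control period).
- camera(name): name is "scene" or "top" or "wrist"; returns the picture (420x560x3 uint8, red, green, blue); there is no depth.
- camera_info(name): a dict with "mtx" (3x3 intrinsics, pixels), "camera_from_world" (4x4, takes a point from world to camera coordinates). Camera axes: x right, y up, looking along -z (the intrinsics and any distortion apply to the point x, -y, -z); pixel columns grow to the right and rows downward; lengths in m; the calibration is good to about 2 mm. A picture is of the moment at which its call begins: read the wrist's pose just before it. camera_info takes no time and is no camera call; for the wrist camera it gives the pose at the moment of the call.
- job_done(): hands the job in; it is judged then, once.
Trained networks look in the newest picture that a camera, given by its name, has taken for a name from the list of things; names that differ only in an ending like _2 or _b are one class to them, and where a whole thing is asked for, a point or a joint stands for the part that bears it (a point fixed in the world has none). Each returns a list of dicts, best first, with "conf" (0 to 1); they miss things now and then, are a little off and sometimes report something else, mostly with a low value. They report only what shows in the picture. A call takes as long as a camera call. They do not tell look-alikes from the thing itself.
- masks_of(camera, name): "region" (420x560 bool, what is visible of it).
- landmark_of(camera, name): "centre" ([x, y, z] in m, in world coordinates, good to about 4 mm: a listed point, or the origin of a listed thing).
The state is a dict: "time": time; "joint_positions": joint angles; "qvel": joint speeds; "tau": joint torques, N m; "position": TCP position; "orientation": TCP orientation; "force": force on the tool from outside, world axes, zero at the start; "ft_torque": the same for the moment, N m; "gripper_width": finger opening in m; "grip_force": force on a finger pad.
Only numpy, scipy, OpenCV 4.12 (cv2) and the standard library are available. Lean on these libraries where they do the work, as an engineer would, in place of code of your own. Each camera call takes 0.05 s, during which the arm holds its last target. There are 200 camera calls.

## Task

Stand the green glass bottle upright in the empty back compartment of the open cooler, then ease the lid fully shut without slamming it, and press the black front latch down and fully home against the cooler. The bottle is glass: grip it lightly and set it down gently. Leave the jar in the cooler and everything else on the table where it is.

Things in the scene. Friction and masses are not known exactly. Their poses are not given: they have to be found in the camera images.
- cooler: Teal hard cooler fixed on the table: 215 mm front to back (x), 290 mm wide (y), rim 145 mm high, walls 15 mm, inner floor 18 mm above the table. Origin: centre of its underside; +x to its back (hinge side), -x to its front, which faces the robot, +y to its left. Inside: freezer slabs in front, two compartments behind. A grey bail is folded back behind it.
- slabs (a point): Middle of the top of two stacked blue freezer slabs, fixed, that fill the cooler's front (from 92 to 12 mm in front of its centre, full width; top 78 mm above the table). Behind them a 4 mm white divider at the cooler's y = 0 (top also 78 mm) parts two compartments, each 105 mm (x) by 128 mm (y): the right one (-y) holds the jar, the left one (+y) is empty.
- berth (a point): Point on the inner floor (18 mm above the table) in the middle of the empty left back compartment, 36 mm behind and 66 mm to the left of the cooler's centre. x to the cooler's back, y to its left, z up.
- lid (a joint): Angle of the white lid about its hinge on the back rim, rad: 0 shut, grows as it opens, stop at 1.2. Stiff hinge (0.75 N m of friction): it stays where it is left. Starts at 1.1 to 1.2, so it hangs over the back row and leaves a vertical gripper no room there. 223 mm from hinge to front edge, 294 mm wide, 22 mm thick, 0.45 kg. When shut its top is 167 mm above the table.
- lid_hinge (a point): Middle of the lid's hinge line, at the top of the back rim (107 mm behind the cooler's centre, 145 mm above the table); the hinge runs along the cooler's y.
- lid_edge (a point): Middle of the lid's front edge on its outer (upper) face, 223 mm from the hinge; moves with the lid.
- latch (a joint): Angle of the black latch, rad: 0 = hanging down, home against the cooler's front; grows as it swings out and up (1.57 = straight out from the lid's front edge), stop at 1.9. Starts at 1.3 to 1.7. Plate 70 mm wide, 60 mm long from its hinge, 8 mm thick; stiff hinge (0.12 N m of friction): it stays where it is left.
- latch_hinge (a point): Middle of the latch's hinge line (along the cooler's y) on the lid's front edge, 226 mm from the lid hinge and 11 mm above the lid's underside; with the lid shut, 156 mm above the table and 118 mm in front of the cooler's centre. The plate's outer face lies 8 mm in front of this line when home.
- latch_end (a point): Outer (front) face of the latch near its free end, 56 mm from the latch hinge; moves with the latch.
- bottle: Green glass bottle with a white cap, standing upright on the table, full, about 0.3 kg. 120 mm tall: straight round body 56 mm across up to 88 mm, then a shoulder, cap 34 mm across from 102 to 120 mm. Origin: centre of its underside, z up. It breaks if pinched with over 40 N a finger or knocked against the cooler or jar with over 30 N; a grip force of 25 N holds it.
- jar: Jar standing in the cooler's right back compartment, 68 mm across, 105 mm tall. Origin: centre of its underside. Leave it.
- can_a: Crumpled empty gold can standing on the table, 66 mm across, about 77 mm tall. Origin: centre of its underside. Leave it.
- can_b: Another such crumpled gold can. Leave it.
- can_c: Another such crumpled gold can. Leave it.
- stone: Grey stone weight, 105 x 75 mm, 63 mm high, about 1 kg. Origin: centre of its underside. Leave it.
- pail: Pink plastic pail, 172 mm across at the rim, 150 mm tall. Origin: centre of its underside. Leave it.
Mind the look-alikes: they are no part of the job. What is shaped like the bottle but purple is not meant.

How it is judged:
By the outcome, as a careful person would: the job done as asked, in the order asked, and still so for the second after the job is handed in, with the robot touching nothing.
It also fails if it takes over 59 s, if anything falls off the work surface, if the arm or the gripper's body presses on something with over 40 N, if the wrist force passes 120 N, or if a joint passes its speed limit or range.

## Working session

There is one attempt and no reset: what is moved stays moved. The work goes in short steps, Python scripts to look and compute and a tool call to move; the robot and the scene stay as the last step left them, time stands still between calls to the robot, and variables do not carry over. Pictures are saved under pics/ and viewed, at most 10 in all, crops included, and the job is handed in when it is done.

Besides the shell and the picture viewer there is one more tool, called after "Emit:" in YAML: its name, and indented under it one key for each argument. drive_tool: Moves the arm, as the interface text tells. Its arguments: {"type":"object","properties":{"commands":{"type":"array","items":{"type":"object","properties":{"x":{"type":"number"},"y":{"type":"number"},"z":{"type":"number"},"rx":{"type":"number"},"ry":{"type":"number"},"rz":{"type":"number"},"jaw":{"type":"number"}}}},"force":{"type":"number"}},"required":["commands"]}

```bash
mkdir -p pics; ls; python3 - <<'E'
from bench import *
import cv2,numpy as np
s=read_state();print(s)
ims=[]
for c in ["scene","top"]:
    im=camera(c);cv2.imwrite(f"pics/{c}0.png",im[:,:,::-1])
    for n in ["cooler","berth","lid_hinge","lid_edge","latch_hinge","latch_end","bottle","jar","can_a","stone","pail","slabs"]:
        r=landmark_of(c,n)
        print(c,n,[(np.round(d["centre"],3).tolist(),round(d["conf"],2)) for d in r][:4])
    i=camera_info(c);print(i["mtx"].tolist(),np.round(i["camera_from_world"],3).tolist())
E
```

```text
pics
{'time': 0.0, 'joint_positions': array([ 1.19078551e+00,  3.26970883e-01, -1.93596898e-01,  1.05198761e+00,
        2.80702848e-05,  1.43657626e+00]), 'qvel': array([-0.00033918, -0.00243312, -0.00101724, -0.00036126,  0.00082125,
        0.00025366]), 'tau': array([-3.81812715e-04, -4.43391716e+01,  2.62441260e+01,  1.51727046e-02,
       -1.32514683e-04,  6.78335596e-06]), 'position': array([0.13360036, 0.53292438, 0.23048219]), 'orientation': array([-3.13985317e+00, -2.63210582e-04,  2.89580165e+00]), 'force': array([-0.08710577, -0.57554896, -0.44824413]), 'ft_torque': array([-0.02817572,  0.0387225 , -0.04292954]), 'grip_force': 0.0, 'gripper_width': 0.08526648186194324}
scene cooler [([0.615, -0.106, -0.001], 0.59)]
scene berth [([0.654, -0.04, 0.026], 0.59)]
scene lid_hinge [([0.723, -0.11, 0.145], 0.74)]
scene lid_edge [([0.646, -0.108, 0.357], 0.86), ([0.387, 0.352, -0.001], 0.48)]
scene latch_hinge [([0.635, -0.112, 0.354], 0.72)]
scene latch_end [([0.61, -0.108, 0.406], 0.61)]
scene bottle [([0.479, 0.376, -0.001], 0.68), ([0.39, 0.351, -0.003], 0.67)]
scene jar [([0.
[... 795 characters left out ...]
 ([0.724, -0.112, 0.145], 0.65)]
top bottle [([0.384, 0.354, -0.002], 0.65), ([0.604, -0.106, 0.399], 0.65), ([0.477, 0.383, 0.004], 0.53)]
top jar [([0.658, -0.172, 0.021], 0.5)]
top can_a [([0.432, -0.477, -0.005], 0.93), ([0.472, 0.202, 0.004], 0.69), ([0.656, -0.174, 0.022], 0.67), ([0.748, 0.174, 0.003], 0.57)]
top stone [([0.595, 0.285, -0.002], 0.57)]
top pail [([0.53, 0.555, -0.002], 0.93), ([0.657, -0.05, 0.023], 0.44)]
top slabs [([0.567, -0.108, 0.076], 0.74)]
[[454.55013865842335, 0.0, 279.45732466654005], [0.0, 454.55013865842335, 212.5358855305909], [0.0, 0.0, 1.0]] [[0.004, -1.0, 0.012, 0.033], [0.998, 0.004, 0.057, -0.55], [-0.058, 0.012, 0.998, -1.629], [0.0, 0.0, 0.0, 1.0]]
```

View pics/scene0.png

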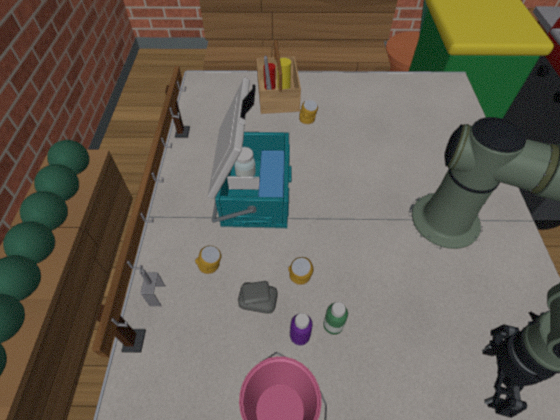

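View pics/top0.png

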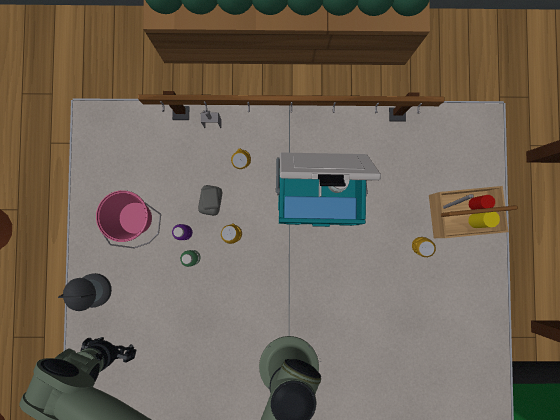

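```bash
cat > h.py <<'E'
from bench import *
import numpy as np,cv2
from scipy.spatial.transform import Rotation as R
def proj(c,p):
    i=camera_info(c);q=i["camera_from_world"]@np.r_[p,1];v=np.array([q[0],-q[1],-q[2]])
    u=i["mtx"]@v;return u[:2]/u[2]
def lm(c,n): return [(np.round(d["centre"],3).tolist(),round(d["conf"],2)) for d in landmark_of(c,n)][:4]
def st():
    s=read_state();print("t",round(s["time"],2),"p",np.round(s["position"],4),"o",np.round(s["orientation"],3),"f",np.round(s["force"],1),"g",round(s["gripper_width"],4),round(s["grip_force"],1));return s
E
python3 - <<'E'
from h import *
for p in [[.478,.380,.06],[.386,.353,.06],[.604,-.106,.4]]:
    for c in ["scene","top"]: print(p,c,proj(c,p))
im=cv2.imread("pics/scene0.png"); u=proj("scene",[.432,.366,.06]).astype(int)
x,y=u; c=im[max(0,y-60):y+60,max(0,x-80):x+80]
cv2.imwrite("pics/crop.png",cv2.resize(c,None,fx=4,fy=4,interpolation=cv2.INTER_CUBIC)); print(x-80,y-60)
E
```

```text
[0.478, 0.38, 0.06] scene [300.74676694 327.4889536 ]
[0.478, 0.38, 0.06] top [181.05941297 231.72874019]
[0.386, 0.353, 0.06] scene [336.22095962 317.59336681]
[0.386, 0.353, 0.06] top [188.38593801 258.12206514]
[0.604, -0.106, 0.4] scene [253.77643854  95.2123298 ]
[0.604, -0.106, 0.4] top [331.79087103 185.2450966 ]
238 262
```

Candidates for the bottle are green at scene (336,317) / top (190,258) and purple at scene (301,328) / top (181,232). I choose the green one at about (0.386, 0.353). The lid is open, the latch is at scene (250,98), and the left compartment is empty. I'll check the choice in one close crop.

View pics/crop.png

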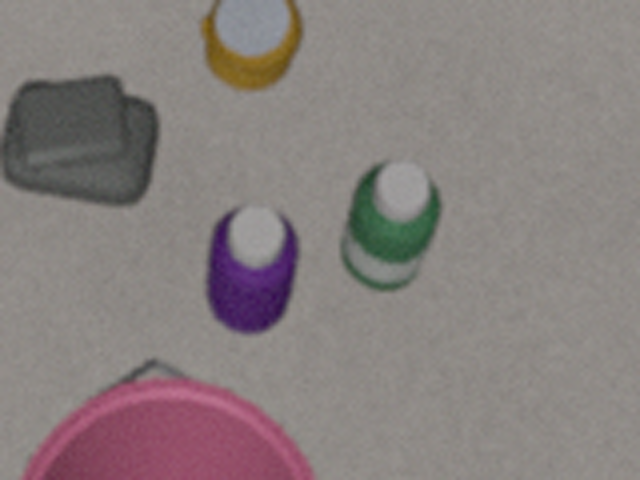

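```bash
cat >> h.py <<'E'
def pose(p,az,tilt):
    "tool at p, radial azimuth az, leaning tilt from vertical (z forward), y tangential"
    x=np.array([-np.cos(az),-np.sin(az),0]);y=np.array([-np.sin(az),np.cos(az),0])
    M=R.from_matrix(np.c_[x,y,np.cross(x,y)])*R.from_rotvec([0,-tilt,0]);return np.array(p,float),M
def rows(start,goal,n):
    (p0,a),(p1,b)=start,goal;rv=(a.inv()*b).as_rotvec()
    print("per-row mm",np.round(1000*np.linalg.norm(p1-p0)/n,1),"deg",np.round(np.degrees(np.linalg.norm(rv))/n,2))
    k=["x","y","z","rx","ry","rz"];c,M=p0.copy(),a
    for j in range(1,n+1):
        q=p0+(p1-p0)*j/n; d=np.r_[M.inv().apply(q-c),(M.inv()*(a*R.from_rotvec(rv*j/n))).as_rotvec()].round(3)
        print("{"+",".join(f'"{u}":{v:g}' for u,v in zip(k,d) if v)+"}",end=",\n" if j%8==0 else ",")
        c=c+M.apply(d[:3]);M=M*R.from_rotvec(d[3:])
    print();return c,M
def now():
    s=st();return s["position"],R.from_euler("xyz",s["orientation"])
E
python3 - <<'E'
from h import *
n=now()
i=camera_info("wrist");C=np.linalg.inv(i["camera_from_world"])
print("wristcam in tool",n[1].inv().apply(C[:3,3]-n[0]))
B=np.array([.387,.3525,.075]);az=np.arctan2(B[1],B[0]);t=np.radians(40)
P,M=pose([0,0,0],az,t);z=M.apply([0,0,1])
tcp=B+.019*z;print(az,z,tcp)
g1=rows(n,(tcp-.12*z,M),16)
E
```

```text
t 1.3 p [0.1338 0.5335 0.2313] o [-3.142  0.     2.896] f [-0.2 -0.3  0.5] g 0.0848 0.0
wristcam in tool [ 0.07702876 -0.00170958 -0.14418543]
0.7387788223509848 [ 0.47520737  0.43284393 -0.76604444] [0.39602894 0.36072403 0.06044516]
per-row mm 19.6 deg 4.26
{"x":-0.016,"y":-0.011,"z":0.005,"rx":-0.021,"ry":-0.04,"rz":-0.059},{"x":-0.015,"y":-0.011,"z":0.005,"rx":-0.022,"ry":-0.04,"rz":-0.059},{"x":-0.014,"y":-0.013,"z":0.006,"rx":-0.021,"ry":-0.04,"rz":-0.059},{"x":-0.013,"y":-0.013,"z":0.006,"rx":-0.022,"ry":-0.04,"rz":-0.059},{"x":-0.012,"y":-0.014,"z":0.006,"rx":-0.021,"ry":-0.04,"rz":-0.059},{"x":-0.011,"y":-0.015,"z":0.006,"rx":-0.022,"ry":-0.04,"rz":-0.059},{"x":-0.01,"y":-0.016,"z":0.006,"rx":-0.021,"ry":-0.04,"rz":-0.059},{"x":-0.008,"y":-0.017,"z":0.007,"rx":-0.022,"ry":-0.04,"rz":-0.058},
{"x":-0.008,"y":-0.017,"z":0.006,"rx":-0.021,"ry":-0.04,"rz":-0.059},{"x":-0.006,"y":-0.017,"z":0.006,"rx":-0.021,"ry":-0.04,"rz":-0.059},{"x":-0.004,"y":-0.018,"z":0.006,"rx":-0.022,"ry":-0.04,"rz":-0.059},{"x":-0.004,"y":-0.019,"z":0.006,"rx":-0.021,"ry":-0.04,"rz":-0.059},{"x":-0.002,"y":-0.019,"z":0.006,"rx":-0.022,"ry":-0.04,"rz":-0.059},{"y":-0.019,"z":0.005,"rx":-0.021,"ry":-0.04,"rz":-0.059},{"y":-0.019,"z":0.005,"rx":-0.022,"ry":-0.04,"rz":-0.059},{"x":0.002,"y":-0.019,"z":0.004,"rx":-0.021,"ry":-0.04,"rz":-0.059},
```

```bash
python3 - <<'E'
from h import *
n=now()
B=np.array([.387,.3525,.077]);az=.739;t=.38
P,M=pose([0,0,0],az,t);z=M.apply([0,0,1])
tcp=B+.019*z
rows(n,(tcp-.12*z,M),16)
E
```

```text
t 1.3 p [0.1338 0.5335 0.2313] o [-3.142  0.     2.896] f [-0.2 -0.3  0.5] g 0.0848 0.0
per-row mm 19.5 deg 3.76
{"x":-0.017,"y":-0.009,"z":0.004,"rx":-0.012,"ry":-0.022,"rz":-0.061},{"x":-0.016,"y":-0.01,"z":0.004,"rx":-0.011,"ry":-0.022,"rz":-0.061},{"x":-0.015,"y":-0.011,"z":0.004,"rx":-0.012,"ry":-0.021,"rz":-0.06},{"x":-0.015,"y":-0.012,"z":0.004,"rx":-0.012,"ry":-0.022,"rz":-0.061},{"x":-0.014,"y":-0.013,"z":0.005,"rx":-0.011,"ry":-0.022,"rz":-0.061},{"x":-0.012,"y":-0.014,"z":0.005,"rx":-0.012,"ry":-0.022,"rz":-0.061},{"x":-0.012,"y":-0.015,"z":0.005,"rx":-0.012,"ry":-0.022,"rz":-0.06},{"x":-0.011,"y":-0.015,"z":0.005,"rx":-0.012,"ry":-0.021,"rz":-0.061},
{"x":-0.01,"y":-0.016,"z":0.004,"rx":-0.011,"ry":-0.022,"rz":-0.061},{"x":-0.008,"y":-0.017,"z":0.005,"rx":-0.012,"ry":-0.022,"rz":-0.061},{"x":-0.008,"y":-0.017,"z":0.005,"rx":-0.012,"ry":-0.022,"rz":-0.061},{"x":-0.006,"y":-0.018,"z":0.005,"rx":-0.011,"ry":-0.021,"rz":-0.06},{"x":-0.005,"y":-0.018,"z":0.005,"rx":-0.012,"ry":-0.022,"rz":-0.061},{"x":-0.004,"y":-0.019,"z":0.005,"rx":-0.012,"ry":-0.022,"rz":-0.061},{"x":-0.003,"y":-0.019,"z":0.004,"rx":-0.011,"ry":-0.022,"rz":-0.061},{"x":-0.001,"y":-0.019,"z":0.005,"rx":-0.012,"ry":-0.022,"rz":-0.06},
```

Emit:
drive_tool:
  commands:
    - {"x": -0.017, "y": -0.009, "z": 0.004, "rx": -0.012, "ry": -0.022, "rz": -0.061, "jaw": 1}
    - {"x": -0.016, "y": -0.01, "z": 0.004, "rx": -0.011, "ry": -0.022, "rz": -0.061}
    - {"x": -0.015, "y": -0.011, "z": 0.004, "rx": -0.012, "ry": -0.021, "rz": -0.06}
    - {"x": -0.015, "y": -0.012, "z": 0.004, "rx": -0.012, "ry": -0.022, "rz": -0.061}
    - {"x": -0.014, "y": -0.013, "z": 0.005, "rx": -0.011, "ry": -0.022, "rz": -0.061}
    - {"x": -0.012, "y": -0.014, "z": 0.005, "rx": -0.012, "ry": -0.022, "rz": -0.061}
    - {"x": -0.012, "y": -0.015, "z": 0.005, "rx": -0.012, "ry": -0.022, "rz": -0.06}
    - {"x": -0.011, "y": -0.015, "z": 0.005, "rx": -0.012, "ry": -0.021, "rz": -0.061}
  force: 25

```text
validation failed for argument at $.co...
```

Emit:
drive_tool:
  commands:
    - {"x": -0.01, "y": -0.016, "z": 0.004, "rx": -0.011, "ry": -0.022, "rz": -0.061}
    - {"x": -0.008, "y": -0.017, "z": 0.005, "rx": -0.012, "ry": -0.022, "rz": -0.061}
    - {"x": -0.008, "y": -0.017, "z": 0.005, "rx": -0.012, "ry": -0.022, "rz": -0.061}
    - {"x": -0.006, "y": -0.018, "z": 0.005, "rx": -0.011, "ry": -0.021, "rz": -0.06}
    - {"x": -0.005, "y": -0.018, "z": 0.005, "rx": -0.012, "ry": -0.022, "rz": -0.061}
    - {"x": -0.004, "y": -0.019, "z": 0.005, "rx": -0.012, "ry": -0.022, "rz": -0.061}
    - {"x": -0.003, "y": -0.019, "z": 0.004, "rx": -0.011, "ry": -0.022, "rz": -0.061}
    - {"x": -0.001, "y": -0.019, "z": 0.005, "rx": -0.012, "ry": -0.022, "rz": -0.06}

```text
validation failed for argument at $.co...
```

```bash
python3 - <<'E'
from h import *
n=now()
im=camera("wrist");cv2.imwrite("pics/w1.png",im[:,:,::-1])
print(lm("wrist","bottle"))
for p in [[.387,.3525,.12],[.387,.3525,0]]: print(proj("wrist",p))
B=np.array([.387,.3525,.077]);az=.739;t=.38
P,M=pose([0,0,0],az,t);z=M.apply([0,0,1]);tcp=B+.019*z
rows(n,(tcp,M),7)
E
```

```text
t 1.3 p [0.1338 0.5335 0.2313] o [-3.142  0.     2.896] f [-0.2 -0.3  0.5] g 0.0848 0.0
[([0.389, 0.348, -0.005], 0.64)]
[174.82317799 458.75682732]
[200.26260598 371.96237343]
per-row mm 51.0 deg 8.59
{"x":-0.042,"y":-0.015,"z":0.025,"rx":-0.027,"ry":-0.05,"rz":-0.139},{"x":-0.038,"y":-0.022,"z":0.026,"rx":-0.026,"ry":-0.05,"rz":-0.139},{"x":-0.033,"y":-0.027,"z":0.027,"rx":-0.027,"ry":-0.049,"rz":-0.139},{"x":-0.028,"y":-0.033,"z":0.028,"rx":-0.027,"ry":-0.05,"rz":-0.139},{"x":-0.022,"y":-0.036,"z":0.028,"rx":-0.027,"ry":-0.05,"rz":-0.139},{"x":-0.015,"y":-0.04,"z":0.028,"rx":-0.026,"ry":-0.05,"rz":-0.139},{"x":-0.007,"y":-0.042,"z":0.028,"rx":-0.027,"ry":-0.05,"rz":-0.138},
```

View pics/w1.png

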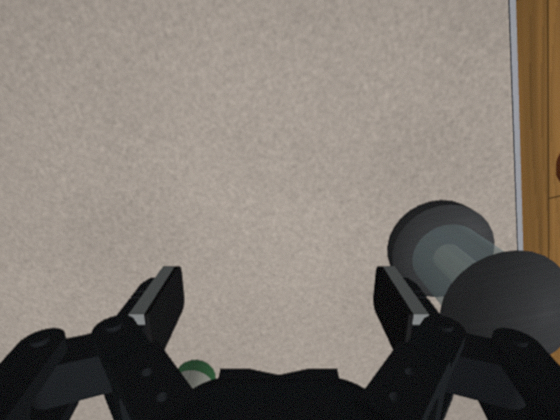

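The picture is still from the start pose, because both move calls were refused. The bottle edge shows at (197,375). I'll test what the interface accepts with one small row.

Emit:
drive_tool:
  commands:
    - {"x": -0.017, "y": -0.009, "z": 0.004, "rx": -0.012, "ry": -0.022, "rz": -0.061, "jaw": 1.0}
  force: 25

```text
time: 1.5
position: [0.148, 0.5219, 0.2276]
orientation: [3.129, 0.023, 2.96]
force: [-0.1, -1.0, 0.7]
gripper_width: 0.0854
grip_force: 0.0
```

Emit:
drive_tool:
  commands:
    - {"x": -0.016, "y": -0.01, "z": 0.004, "rx": -0.011, "ry": -0.022, "rz": -0.061, "jaw": 1.0}
    - {"x": -0.015, "y": -0.011, "z": 0.004, "rx": -0.012, "ry": -0.021, "rz": -0.06, "jaw": 1.0}
    - {"x": -0.015, "y": -0.012, "z": 0.004, "rx": -0.012, "ry": -0.022, "rz": -0.061, "jaw": 1.0}
    - {"x": -0.014, "y": -0.013, "z": 0.005, "rx": -0.011, "ry": -0.022, "rz": -0.061, "jaw": 1.0}
    - {"x": -0.012, "y": -0.014, "z": 0.005, "rx": -0.012, "ry": -0.022, "rz": -0.061, "jaw": 1.0}
    - {"x": -0.012, "y": -0.015, "z": 0.005, "rx": -0.012, "ry": -0.022, "rz": -0.06, "jaw": 1.0}
    - {"x": -0.011, "y": -0.015, "z": 0.005, "rx": -0.012, "ry": -0.021, "rz": -0.061, "jaw": 1.0}

```text
time: 2.2
position: [0.2469, 0.4302, 0.2006]
orientation: [3.092, 0.191, -2.902]
force: [0.1, -0.2, -0.5]
gripper_width: 0.0853
grip_force: 0.0
```

Emit:
drive_tool:
  commands:
    - {"x": -0.01, "y": -0.016, "z": 0.004, "rx": -0.011, "ry": -0.022, "rz": -0.061, "jaw": 1.0}
    - {"x": -0.008, "y": -0.017, "z": 0.005, "rx": -0.012, "ry": -0.022, "rz": -0.061, "jaw": 1.0}
    - {"x": -0.008, "y": -0.017, "z": 0.005, "rx": -0.012, "ry": -0.022, "rz": -0.061, "jaw": 1.0}
    - {"x": -0.006, "y": -0.018, "z": 0.005, "rx": -0.011, "ry": -0.021, "rz": -0.06, "jaw": 1.0}
    - {"x": -0.005, "y": -0.018, "z": 0.005, "rx": -0.012, "ry": -0.022, "rz": -0.061, "jaw": 1.0}
    - {"x": -0.004, "y": -0.019, "z": 0.005, "rx": -0.012, "ry": -0.022, "rz": -0.061, "jaw": 1.0}
    - {"x": -0.003, "y": -0.019, "z": 0.004, "rx": -0.011, "ry": -0.022, "rz": -0.061, "jaw": 1.0}
    - {"x": -0.001, "y": -0.019, "z": 0.005, "rx": -0.012, "ry": -0.022, "rz": -0.06, "jaw": 1.0}

```text
time: 3.0
position: [0.3599, 0.3264, 0.1706]
orientation: [-3.141, 0.382, -2.4]
force: [0.5, -0.0, -1.0]
gripper_width: 0.0856
grip_force: 0.0
```

Every row needs all seven keys. The pre-grasp pose is reached, so I'll look with the wrist camera.

```bash
sed -i 's/for u,v in zip(k,d) if v)+"}"/for u,v in zip(k,d+0.0))+","+chr(34)+"jaw"+chr(34)+":J}"/' h.py; python3 - <<'E'
from h import *
n=now()
im=camera("wrist");cv2.imwrite("pics/w2.png",im[:,:,::-1])
print(lm("wrist","bottle"))
for p in [[.387,.3525,.12],[.387,.3525,0]]: print(proj("wrist",p))
B=np.array([.387,.3525,.077]);az=.739;t=.38
P,M=pose([0,0,0],az,t);z=M.apply([0,0,1]);tcp=B+.019*z
rows(n,(tcp,M),7)
E
```

```text
t 3.0 p [0.3599 0.3264 0.1706] o [-3.141  0.382 -2.4  ] f [ 0.5 -0.  -1. ] g 0.0856 0.0
[([0.479, 0.376, 0.0], 0.79), ([0.39, 0.349, -0.001], 0.72)]
[283.16046346 249.68426208]
[281.98437631 158.81219313]
per-row mm 17.1 deg 0.03
{"x":0,"y":0,"z":0.017,"rx":0,"ry":0,"rz":0,"jaw":J},{"x":0,"y":0,"z":0.017,"rx":0,"ry":0.001,"rz":0.001,"jaw":J},{"x":0,"y":0,"z":0.017,"rx":0,"ry":0,"rz":0,"jaw":J},{"x":0,"y":0.001,"z":0.017,"rx":0,"ry":0,"rz":0,"jaw":J},{"x":0,"y":0,"z":0.018,"rx":0,"ry":0.001,"rz":0.001,"jaw":J},{"x":0,"y":0,"z":0.017,"rx":0,"ry":0,"rz":0,"jaw":J},{"x":0,"y":0,"z":0.017,"rx":0,"ry":0,"rz":0,"jaw":J},
```

View pics/w2.png

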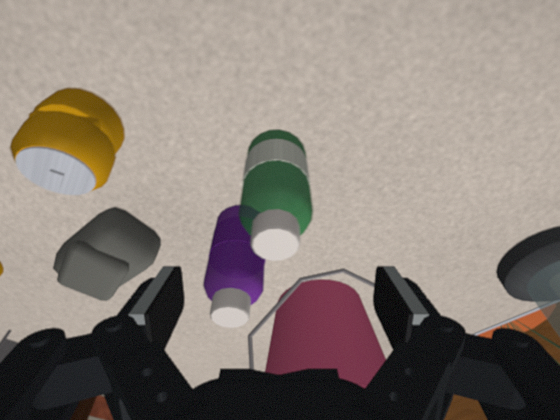

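Wrist view: the green bottle is centred between the fingers, with its cap at (274,242), about 6 mm left of the prediction. Purple is beyond it at (232,265). I'll shift y by -6 mm and descend.

Emit:
drive_tool:
  commands:
    - {"x": 0.002, "y": -0.006, "z": 0.01, "rx": 0, "ry": 0, "rz": 0, "jaw": 1.0}
    - {"x": 0, "y": 0, "z": 0.017, "rx": 0, "ry": 0, "rz": 0, "jaw": 1.0}
    - {"x": 0, "y": 0, "z": 0.018, "rx": 0, "ry": 0, "rz": 0, "jaw": 1.0}
    - {"x": 0, "y": 0, "z": 0.018, "rx": 0, "ry": 0, "rz": 0, "jaw": 1.0}
    - {"x": 0, "y": 0, "z": 0.018, "rx": 0, "ry": 0, "rz": 0, "jaw": 1.0}
    - {"x": 0, "y": 0, "z": 0.018, "rx": 0, "ry": 0, "rz": 0, "jaw": 1.0}
    - {"x": 0, "y": 0, "z": 0.02, "rx": 0, "ry": 0, "rz": 0, "jaw": 1.0}
    - {"x": 0, "y": 0, "z": 0, "rx": 0, "ry": 0, "rz": 0, "jaw": 1.0}
  force: 25

```text
time: 3.9
position: [0.3936, 0.3512, 0.0573]
orientation: [3.14, 0.377, -2.404]
force: [-0.7, -0.1, -0.6]
gripper_width: 0.0854
grip_force: 0.0
```

Emit:
drive_tool:
  commands:
    - {"x": 0, "y": 0, "z": 0, "rx": 0, "ry": 0, "rz": 0, "jaw": 0.75}
    - {"x": 0, "y": 0, "z": 0, "rx": 0, "ry": 0, "rz": 0, "jaw": 0.68}
    - {"x": 0, "y": 0, "z": 0, "rx": 0, "ry": 0, "rz": 0, "jaw": 0.6}
    - {"x": 0, "y": 0, "z": 0, "rx": 0, "ry": 0, "rz": 0, "jaw": 0.5}
    - {"x": 0, "y": 0, "z": 0, "rx": 0, "ry": 0, "rz": 0, "jaw": 0.4}
    - {"x": 0, "y": 0, "z": 0, "rx": 0, "ry": 0, "rz": 0, "jaw": 0.4}
  force: 25

```text
time: 4.5
position: [0.3949, 0.3519, 0.0603]
orientation: [3.14, 0.383, -2.403]
force: [-4.1, 2.1, 6.5]
gripper_width: 0.0555
grip_force: 27.9
```

```bash
python3 - <<'E'
from h import *
n=now()
up=rows(n,(n[0]+[0,0,.14],n[1]),5)
P,M=pose([.582,-.045,.25],-.06,.38)
e=rows(up,(P,M),16);print(e[0])
E
```

```text
t 4.5 p [0.3949 0.3519 0.0603] o [ 3.14   0.383 -2.403] f [-4.1  2.1  6.5] g 0.0555 27.9
per-row mm 28.0 deg 0.0
{"x":-0.01,"y":0,"z":-0.026,"rx":0,"ry":0,"rz":0,"jaw":J},{"x":-0.011,"y":0,"z":-0.026,"rx":0,"ry":0,"rz":0,"jaw":J},{"x":-0.01,"y":0,"z":-0.026,"rx":0,"ry":0,"rz":0,"jaw":J},{"x":-0.011,"y":0,"z":-0.026,"rx":0,"ry":0,"rz":0,"jaw":J},{"x":-0.01,"y":0,"z":-0.026,"rx":0,"ry":0,"rz":0,"jaw":J},
per-row mm 27.6 deg 2.86
{"x":0.006,"y":-0.026,"z":-0.006,"rx":0.019,"ry":0,"rz":0.046,"jaw":J},{"x":0.005,"y":-0.027,"z":-0.005,"rx":0.018,"ry":0,"rz":0.047,"jaw":J},{"x":0.004,"y":-0.027,"z":-0.005,"rx":0.019,"ry":0,"rz":0.046,"jaw":J},{"x":0.003,"y":-0.027,"z":-0.005,"rx":0.019,"ry":0.001,"rz":0.046,"jaw":J},{"x":0.001,"y":-0.027,"z":-0.004,"rx":0.018,"ry":0,"rz":0.047,"jaw":J},{"x":0,"y":-0.027,"z":-0.003,"rx":0.019,"ry":0,"rz":0.046,"jaw":J},{"x":-0.001,"y":-0.028,"z":-0.003,"rx":0.019,"ry":0,"rz":0.046,"jaw":J},{"x":-0.002,"y":-0.027,"z":-0.002,"rx":0.018,"ry":0,"rz":0.047,"jaw":J},
{"x":-0.004,"y":-0.027,"z":-0.002,"rx":0.019,"ry":0,"rz":0.046,"jaw":J},{"x":-0.005,"y":-0.028,"z":-0.002,"rx":0.019,"ry":0,"rz":0.046,"jaw":J},{"x":-0.006,"y":-0.026,"z":-0.001,"rx":0.019,"ry":0.001,"rz":0.047,"jaw":J},{"x":-0.008,"y":-0.027,"z":0,"rx":0.018,"ry":0,"rz":0.046,"jaw":J},{"x":-0.009,"y":-0.026,"z":0,"rx":0.019,"ry":0,"rz":0.046,"jaw":J},{"x":-0.01,"y":-0.026,"z":0.001,"rx":0.019,"ry":0,"rz":0.047,"jaw":J},{"x":-0.011,"y":-0.025,"z":0.001,"rx":0.018,"ry":0,"rz":0.046,"jaw":J},{"x":-0.012,"y":-0.025,"z":0.001,"rx":0.019,"ry":0,"rz":0.046,"jaw":J},

[ 0.58192025 -0.04529678  0.25045791]
```

Emit:
drive_tool:
  commands:
    - {"x": -0.003, "y": 0, "z": -0.009, "rx": 0, "ry": 0, "rz": 0, "jaw": 0.4}
    - {"x": -0.01, "y": 0, "z": -0.026, "rx": 0, "ry": 0, "rz": 0, "jaw": 0.4}
    - {"x": -0.011, "y": 0, "z": -0.026, "rx": 0, "ry": 0, "rz": 0, "jaw": 0.4}
    - {"x": -0.01, "y": 0, "z": -0.026, "rx": 0, "ry": 0, "rz": 0, "jaw": 0.4}
    - {"x": -0.011, "y": 0, "z": -0.026, "rx": 0, "ry": 0, "rz": 0, "jaw": 0.4}
    - {"x": -0.007, "y": 0, "z": -0.017, "rx": 0, "ry": 0, "rz": 0, "jaw": 0.4}

```text
time: 5.1
position: [0.395, 0.3502, 0.2014]
orientation: [-3.14, 0.381, -2.404]
force: [1.4, 0.4, -3.2]
gripper_width: 0.0551
grip_force: 28.0
```

Emit:
drive_tool:
  commands:
    - {"x": 0.006, "y": -0.026, "z": -0.006, "rx": 0.019, "ry": 0, "rz": 0.046, "jaw": 0.4}
    - {"x": 0.005, "y": -0.027, "z": -0.005, "rx": 0.018, "ry": 0, "rz": 0.047, "jaw": 0.4}
    - {"x": 0.004, "y": -0.027, "z": -0.005, "rx": 0.019, "ry": 0, "rz": 0.046, "jaw": 0.4}
    - {"x": 0.003, "y": -0.027, "z": -0.005, "rx": 0.019, "ry": 0.001, "rz": 0.046, "jaw": 0.4}
    - {"x": 0.001, "y": -0.027, "z": -0.004, "rx": 0.018, "ry": 0, "rz": 0.047, "jaw": 0.4}
    - {"x": 0, "y": -0.027, "z": -0.003, "rx": 0.019, "ry": 0, "rz": 0.046, "jaw": 0.4}
    - {"x": -0.001, "y": -0.028, "z": -0.003, "rx": 0.019, "ry": 0, "rz": 0.046, "jaw": 0.4}
    - {"x": -0.002, "y": -0.027, "z": -0.002, "rx": 0.018, "ry": 0, "rz": 0.047, "jaw": 0.4}

```text
time: 5.9
position: [0.4872, 0.1506, 0.2239]
orientation: [-3.14, 0.378, -2.805]
force: [0.2, -0.2, -1.8]
gripper_width: 0.0551
grip_force: 28.0
```

Emit:
drive_tool:
  commands:
    - {"x": -0.004, "y": -0.027, "z": -0.002, "rx": 0.019, "ry": 0, "rz": 0.046, "jaw": 0.4}
    - {"x": -0.005, "y": -0.028, "z": -0.002, "rx": 0.019, "ry": 0, "rz": 0.046, "jaw": 0.4}
    - {"x": -0.006, "y": -0.026, "z": -0.001, "rx": 0.019, "ry": 0.001, "rz": 0.047, "jaw": 0.4}
    - {"x": -0.008, "y": -0.027, "z": 0, "rx": 0.018, "ry": 0, "rz": 0.046, "jaw": 0.4}
    - {"x": -0.009, "y": -0.026, "z": 0, "rx": 0.019, "ry": 0, "rz": 0.046, "jaw": 0.4}
    - {"x": -0.01, "y": -0.026, "z": 0.001, "rx": 0.019, "ry": 0, "rz": 0.047, "jaw": 0.4}
    - {"x": -0.011, "y": -0.025, "z": 0.001, "rx": 0.018, "ry": 0, "rz": 0.046, "jaw": 0.4}
    - {"x": -0.012, "y": -0.025, "z": 0.001, "rx": 0.019, "ry": 0, "rz": 0.046, "jaw": 0.4}

```text
time: 6.7
position: [0.5805, -0.0476, 0.2499]
orientation: [-3.137, 0.377, 3.079]
force: [-0.2, 0.9, -2.5]
gripper_width: 0.055
grip_force: 28.0
```

```bash
python3 - <<'E'
from h import *
n=now()
im=camera("scene");cv2.imwrite("pics/s3.png",cv2.resize(im[40:290,180:420,::-1],None,fx=2.4,fy=2.4))
print(lm("scene","bottle"),lm("scene","lid_edge"),lm("scene","berth"))
P,M=pose([0,0,0],-.06,.38);Z=.0603
a=rows(n,(np.array([.607,-.045,Z+.14]),M),3)
b=rows(a,(np.array([.645,-.044,Z+.088]),M),4)
c=rows(b,(np.array([.657,-.044,Z+.03]),M),4);print(c[0])
E
```

```text
t 6.7 p [ 0.5805 -0.0476  0.2499] o [-3.137  0.377  3.079] f [-0.2  0.9 -2.5] g 0.055 28.0
[([0.571, -0.044, 0.188], 0.73)] [([0.654, -0.04, 0.021], 0.6), ([0.648, -0.11, 0.353], 0.59)] [([0.654, -0.04, 0.026], 0.81), ([0.614, -0.107, -0.001], 0.38)]
per-row mm 18.8 deg 0.12
{"x":-0.002,"y":0.002,"z":0.019,"rx":-0.002,"ry":-0.001,"rz":-0.001,"jaw":J},{"x":-0.002,"y":0.001,"z":0.018,"rx":-0.002,"ry":-0.001,"rz":0,"jaw":J},{"x":-0.002,"y":0.001,"z":0.019,"rx":-0.001,"ry":-0.001,"rz":-0.001,"jaw":J},
per-row mm 16.1 deg 0.0
{"x":-0.004,"y":0.001,"z":0.016,"rx":0,"ry":0,"rz":0,"jaw":J},{"x":-0.004,"y":0.001,"z":0.015,"rx":0,"ry":0,"rz":0,"jaw":J},{"x":-0.004,"y":0.001,"z":0.016,"rx":0,"ry":0,"rz":0,"jaw":J},{"x":-0.004,"y":0.001,"z":0.015,"rx":0,"ry":0,"rz":0,"jaw":J},
per-row mm 14.8 deg 0.0
{"x":0.003,"y":0,"z":0.015,"rx":0,"ry":0,"rz":0,"jaw":J},{"x":0.002,"y":0,"z":0.014,"rx":0,"ry":0,"rz":0,"jaw":J},{"x":0.003,"y":0,"z":0.015,"rx":0,"ry":0,"rz":0,"jaw":J},{"x":0.002,"y":0,"z":0.014,"rx":0,"ry":0,"rz":0,"jaw":J},
[ 0.65715367 -0.04443467  0.09086427]
```

View pics/s3.png

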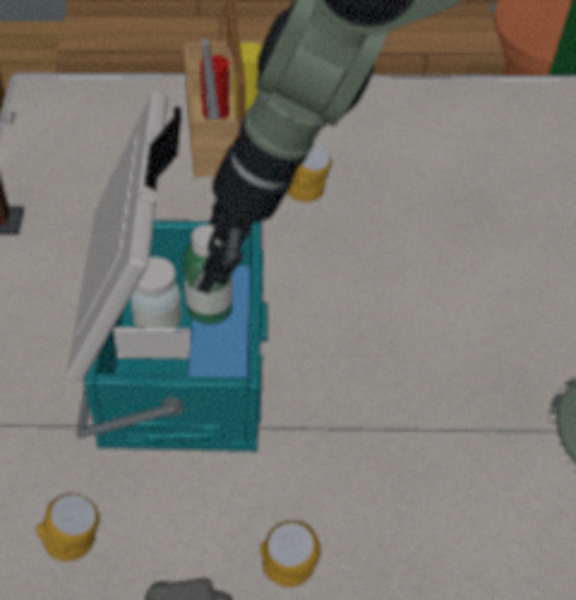

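The bottle hangs upright in the grip over the slabs, with its cap at crop (203,238). Lid and latch are clear of the arm. I'll move in diagonally and lower it.

Emit:
drive_tool:
  commands:
    - {"x": -0.002, "y": 0.002, "z": 0.019, "rx": -0.002, "ry": -0.001, "rz": 0, "jaw": 0.4}
    - {"x": -0.002, "y": 0.001, "z": 0.018, "rx": -0.002, "ry": -0.001, "rz": 0, "jaw": 0.4}
    - {"x": -0.002, "y": 0.001, "z": 0.019, "rx": 0, "ry": 0, "rz": 0, "jaw": 0.4}
    - {"x": -0.004, "y": 0.001, "z": 0.016, "rx": 0, "ry": 0, "rz": 0, "jaw": 0.4}
    - {"x": -0.004, "y": 0.001, "z": 0.015, "rx": 0, "ry": 0, "rz": 0, "jaw": 0.4}
    - {"x": -0.004, "y": 0.001, "z": 0.016, "rx": 0, "ry": 0, "rz": 0, "jaw": 0.4}
    - {"x": -0.004, "y": 0.001, "z": 0.015, "rx": 0, "ry": 0, "rz": 0, "jaw": 0.4}
    - {"x": 0, "y": 0, "z": 0, "rx": 0, "ry": 0, "rz": 0, "jaw": 0.4}

```text
time: 7.7
position: [0.6445, -0.0408, 0.1465]
orientation: [3.141, 0.377, 3.083]
force: [-0.3, 0.8, -1.9]
gripper_width: 0.055
grip_force: 28.1
```

Emit:
drive_tool:
  commands:
    - {"x": 0.003, "y": 0, "z": 0.015, "rx": 0, "ry": 0, "rz": 0, "jaw": 0.4}
    - {"x": 0.002, "y": 0, "z": 0.014, "rx": 0, "ry": 0, "rz": 0, "jaw": 0.4}
    - {"x": 0.003, "y": 0, "z": 0.015, "rx": 0, "ry": 0, "rz": 0, "jaw": 0.4}
    - {"x": 0.002, "y": 0, "z": 0.012, "rx": 0, "ry": 0, "rz": 0, "jaw": 0.4}
    - {"x": 0, "y": 0, "z": 0, "rx": 0, "ry": 0, "rz": 0, "jaw": 0.4}

```text
time: 8.2
position: [0.656, -0.042, 0.0915]
orientation: [3.141, 0.378, 3.083]
force: [-0.8, -0.6, -2.1]
gripper_width: 0.0551
grip_force: 28.0
```

```bash
python3 - <<'E'
from h import *
now();camera("scene");print(lm("scene","bottle"))
E
```

```text
t 8.2 p [ 0.656  -0.042   0.0915] o [3.141 0.378 3.083] f [-0.8 -0.6 -2.1] g 0.0551 28.0
[([0.478, 0.379, 0.001], 0.84), ([0.65, -0.036, 0.031], 0.61)]
```

Emit:
drive_tool:
  commands:
    - {"x": 0.001, "y": 0, "z": 0.003, "rx": 0, "ry": 0, "rz": 0, "jaw": 0.4}
    - {"x": 0.001, "y": 0, "z": 0.003, "rx": 0, "ry": 0, "rz": 0, "jaw": 0.4}
    - {"x": 0.001, "y": 0, "z": 0.002, "rx": 0, "ry": 0, "rz": 0, "jaw": 0.4}
    - {"x": 0.001, "y": 0, "z": 0.002, "rx": 0, "ry": 0, "rz": 0, "jaw": 0.4}
    - {"x": 0, "y": 0, "z": 0.001, "rx": 0, "ry": 0, "rz": 0, "jaw": 0.4}
    - {"x": 0, "y": 0, "z": 0, "rx": 0, "ry": 0, "rz": 0, "jaw": 0.4}

```text
time: 8.9
position: [0.658, -0.0428, 0.0812]
orientation: [3.141, 0.381, 3.082]
force: [-0.1, -0.6, -2.3]
gripper_width: 0.055
grip_force: 28.1
```

Emit:
drive_tool:
  commands:
    - {"x": 0, "y": 0, "z": 0.001, "rx": 0, "ry": 0, "rz": 0, "jaw": 0.4}
    - {"x": 0, "y": 0, "z": 0, "rx": 0, "ry": 0, "rz": 0, "jaw": 0.4}

```text
time: 9.1
position: [0.6587, -0.0429, 0.0806]
orientation: [3.141, 0.382, 3.082]
force: [0.6, -2.1, -2.9]
gripper_width: 0.0553
grip_force: 28.1
```

Emit:
drive_tool:
  commands:
    - {"x": 0, "y": 0, "z": 0.001, "rx": 0, "ry": 0, "rz": 0, "jaw": 0.4}
    - {"x": 0.001, "y": 0, "z": 0.001, "rx": 0, "ry": 0, "rz": 0, "jaw": 0.4}
    - {"x": 0, "y": 0, "z": 0, "rx": 0, "ry": 0, "rz": 0, "jaw": 0.4}

```text
time: 9.4
position: [0.6586, -0.0432, 0.0784]
orientation: [-3.141, 0.382, 3.082]
force: [2.3, -4.3, -2.1]
gripper_width: 0.0553
grip_force: 28.2
```

Emit:
drive_tool:
  commands:
    - {"x": 0, "y": 0, "z": 0.001, "rx": 0, "ry": 0, "rz": 0, "jaw": 0.4}
    - {"x": 0, "y": 0, "z": 0, "rx": 0, "ry": 0, "rz": 0, "jaw": 0.4}

```text
time: 9.6
position: [0.6595, -0.0432, 0.0783]
orientation: [-3.141, 0.383, 3.082]
force: [-0.3, -4.3, 2.6]
gripper_width: 0.0553
grip_force: 28.2
```

Contact: the force rises and z stalls at 0.078. I'll release partway and back out along the tool axis.

Emit:
drive_tool:
  commands:
    - {"x": 0, "y": 0, "z": 0, "rx": 0, "ry": 0, "rz": 0, "jaw": 0.7}
    - {"x": 0, "y": 0, "z": 0, "rx": 0, "ry": 0, "rz": 0, "jaw": 0.8}
    - {"x": 0, "y": 0, "z": 0, "rx": 0, "ry": 0, "rz": 0, "jaw": 0.85}
    - {"x": 0, "y": 0, "z": 0, "rx": 0, "ry": 0, "rz": 0, "jaw": 0.85}
    - {"x": 0, "y": 0, "z": 0, "rx": 0, "ry": 0, "rz": 0, "jaw": 0.85}

```text
time: 10.1
position: [0.6602, -0.049, 0.0792]
orientation: [-3.131, 0.385, 3.079]
force: [-1.9, -20.9, 3.7]
gripper_width: 0.0724
grip_force: 0.0
```

Emit:
drive_tool:
  commands:
    - {"x": 0, "y": 0, "z": -0.005, "rx": 0, "ry": 0, "rz": 0, "jaw": 0.85}
    - {"x": 0, "y": 0, "z": -0.01, "rx": 0, "ry": 0, "rz": 0, "jaw": 0.85}
    - {"x": 0, "y": 0, "z": -0.02, "rx": 0, "ry": 0, "rz": 0, "jaw": 0.85}
    - {"x": 0, "y": 0, "z": -0.025, "rx": 0, "ry": 0, "rz": 0, "jaw": 0.85}
    - {"x": 0, "y": 0, "z": -0.03, "rx": 0, "ry": 0, "rz": 0, "jaw": 0.85}
    - {"x": 0, "y": 0, "z": -0.03, "rx": 0, "ry": 0, "rz": 0, "jaw": 0.85}
    - {"x": 0.005, "y": 0, "z": -0.04, "rx": 0, "ry": 0, "rz": 0, "jaw": 0.85}
    - {"x": 0.01, "y": 0, "z": -0.04, "rx": 0, "ry": 0, "rz": 0, "jaw": 0.85}

```text
time: 10.9
position: [0.57, -0.0364, 0.2587]
orientation: [3.139, 0.382, 3.083]
force: [0.2, -0.1, 0.0]
gripper_width: 0.0728
grip_force: 0.0
```

```bash
python3 - <<'E'
from h import *
n=now()
im=camera("scene");cv2.imwrite("pics/s4.png",cv2.resize(im[40:290,180:420,::-1],None,fx=2.4,fy=2.4))
for k in ["bottle","lid_edge","lid_hinge","latch_end","latch_hinge"]: print(k,lm("scene",k))
E
```

```text
t 10.9 p [ 0.57   -0.0364  0.2587] o [3.139 0.382 3.083] f [ 0.2 -0.1  0. ] g 0.0728 0.0
bottle [([0.478, 0.377, -0.001], 0.63), ([0.654, -0.039, 0.017], 0.62), ([0.61, -0.108, 0.404], 0.19)]
lid_edge [([0.647, -0.109, 0.358], 0.7), ([0.75, 0.171, -0.003], 0.58)]
lid_hinge [([0.724, -0.108, 0.144], 0.67), ([0.471, 0.207, 0.001], 0.55)]
latch_end [([0.608, -0.107, 0.406], 0.52)]
latch_hinge [([0.636, -0.111, 0.354], 0.76)]
```

View pics/s4.png

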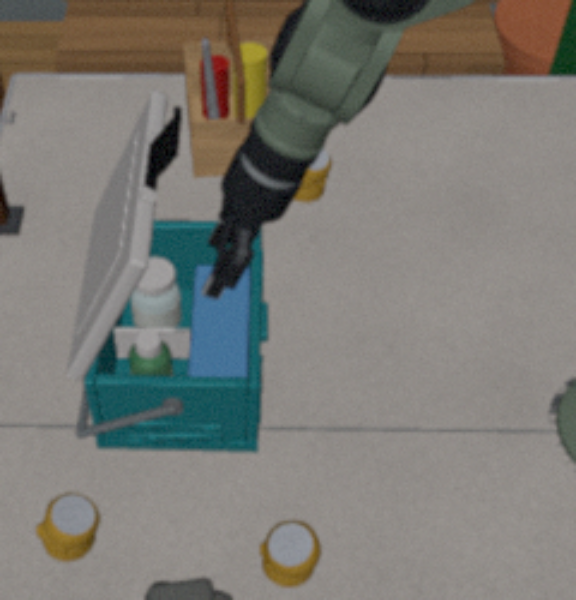

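Bottle stands in the left compartment with its cap at crop (150,345). Lid still open. Next I'll bring the shut fingers behind the lid.

```bash
python3 - <<'E'
from h import *
n=now()
P,M=pose([0,0,0],0,0.0)
a=rows(n,(np.array([.57,0,.45]),M),7)
b=rows(a,(np.array([.71,0,.45]),M),5)
c=rows(b,(np.array([.71,0,.335]),M),4);print(c[0])
E
```

```text
t 11.2 p [ 0.5701 -0.0369  0.2563] o [3.14  0.38  3.083] f [ 0.7 -0.6  0.1] g 0.0727 0.0
per-row mm 28.2 deg 3.15
{"x":-0.01,"y":0.005,"z":-0.026,"rx":-0.001,"ry":0.054,"rz":-0.008,"jaw":J},{"x":-0.009,"y":0.006,"z":-0.026,"rx":-0.002,"ry":0.055,"rz":-0.009,"jaw":J},{"x":-0.007,"y":0.005,"z":-0.027,"rx":-0.001,"ry":0.054,"rz":-0.008,"jaw":J},{"x":-0.006,"y":0.005,"z":-0.027,"rx":-0.001,"ry":0.054,"rz":-0.008,"jaw":J},{"x":-0.004,"y":0.005,"z":-0.027,"rx":-0.002,"ry":0.054,"rz":-0.008,"jaw":J},{"x":-0.003,"y":0.005,"z":-0.028,"rx":-0.001,"ry":0.055,"rz":-0.009,"jaw":J},{"x":-0.001,"y":0.006,"z":-0.027,"rx":-0.002,"ry":0.054,"rz":-0.008,"jaw":J},
per-row mm 28.0 deg 0.01
{"x":-0.028,"y":0,"z":0,"rx":0,"ry":0,"rz":0,"jaw":J},{"x":-0.028,"y":0,"z":0,"rx":0,"ry":0,"rz":0,"jaw":J},{"x":-0.028,"y":0,"z":0,"rx":0,"ry":0,"rz":0,"jaw":J},{"x":-0.028,"y":0,"z":0,"rx":0,"ry":0,"rz":0,"jaw":J},{"x":-0.028,"y":0,"z":0,"rx":0,"ry":0,"rz":0,"jaw":J},
per-row mm 28.7 deg 0.01
{"x":0,"y":0,"z":0.029,"rx":0,"ry":0,"rz":0,"jaw":J},{"x":0,"y":0,"z":0.028,"rx":0,"ry":0,"rz":0,"jaw":J},{"x":0,"y":0,"z":0.029,"rx":0,"ry":0,"rz":0,"jaw":J},{"x":0,"y":0,"z":0.029,"rx":0,"ry":0,"rz":0,"jaw":J},
[7.09771292e-01 3.32394530e-04 3.34657208e-01]
```

Emit:
drive_tool:
  commands:
    - {"x": -0.01, "y": 0.005, "z": -0.026, "rx": -0.001, "ry": 0.054, "rz": -0.008, "jaw": 0.0}
    - {"x": -0.009, "y": 0.006, "z": -0.026, "rx": -0.002, "ry": 0.055, "rz": -0.009, "jaw": 0.0}
    - {"x": -0.007, "y": 0.005, "z": -0.027, "rx": -0.001, "ry": 0.054, "rz": -0.008, "jaw": 0.0}
    - {"x": -0.006, "y": 0.005, "z": -0.027, "rx": -0.001, "ry": 0.054, "rz": -0.008, "jaw": 0.0}
    - {"x": -0.004, "y": 0.005, "z": -0.027, "rx": -0.002, "ry": 0.054, "rz": -0.008, "jaw": 0.0}
    - {"x": -0.003, "y": 0.005, "z": -0.028, "rx": -0.001, "ry": 0.055, "rz": -0.009, "jaw": 0.0}
    - {"x": -0.001, "y": 0.006, "z": -0.027, "rx": -0.002, "ry": 0.054, "rz": -0.008, "jaw": 0.0}

```text
time: 11.9
position: [0.5703, 0.0003, 0.4499]
orientation: [3.141, -0.003, 3.141]
force: [0.7, -0.2, 0.3]
gripper_width: -0.0001
grip_force: 0.0
```

Emit:
drive_tool:
  commands:
    - {"x": -0.028, "y": 0, "z": 0, "rx": 0, "ry": 0, "rz": 0, "jaw": 0.0}
    - {"x": -0.028, "y": 0, "z": 0, "rx": 0, "ry": 0, "rz": 0, "jaw": 0.0}
    - {"x": -0.028, "y": 0, "z": 0, "rx": 0, "ry": 0, "rz": 0, "jaw": 0.0}
    - {"x": -0.028, "y": 0, "z": 0, "rx": 0, "ry": 0, "rz": 0, "jaw": 0.0}
    - {"x": -0.028, "y": 0, "z": 0, "rx": 0, "ry": 0, "rz": 0, "jaw": 0.0}
    - {"x": 0, "y": 0, "z": 0, "rx": 0, "ry": 0, "rz": 0, "jaw": 0.0}

```text
time: 12.5
position: [0.7143, -0.0004, 0.4415]
orientation: [3.141, -0.007, 3.141]
force: [0.1, -0.2, -2.7]
gripper_width: 0.0003
grip_force: 0.0
```

Emit:
drive_tool:
  commands:
    - {"x": 0, "y": 0, "z": 0.025, "rx": 0, "ry": 0, "rz": 0, "jaw": 0.0}
    - {"x": 0, "y": 0, "z": 0.028, "rx": 0, "ry": 0, "rz": 0, "jaw": 0.0}
    - {"x": 0, "y": 0, "z": 0.028, "rx": 0, "ry": 0, "rz": 0, "jaw": 0.0}
    - {"x": 0, "y": 0, "z": 0.025, "rx": 0, "ry": 0, "rz": 0, "jaw": 0.0}
    - {"x": 0, "y": 0, "z": 0, "rx": 0, "ry": 0, "rz": 0, "jaw": 0.0}

```text
time: 13.0
position: [0.7063, 0.0003, 0.3394]
orientation: [3.141, -0.009, 3.141]
force: [0.5, -1.2, -1.3]
gripper_width: 0.0005
grip_force: 0.0
```

```bash
python3 - <<'E'
from h import *
n=now();P,M=pose([0,0,0],0,0.0)
H=np.array([.724,.145]);s=.20
def pt(th): return np.array([H[0]-s*np.cos(th)+.022*np.sin(th)+.011,0,H[1]+s*np.sin(th)+.022*np.cos(th)])
print(pt(1.17))
c=rows(n,(pt(1.2)+[0.004,0,0],M),3)
for th,k in [(1.0,3),(.8,3),(.6,3),(.4,3),(.25,3),(.13,4)]: 
    print("th",th);c=rows(c,(pt(th),M),k);print(c[0])
E
```

```text
t 13.0 p [7.063e-01 3.000e-04 3.394e-01] o [ 3.141 -0.009  3.141] f [ 0.5 -1.2 -1.3] g 0.0005 0.0
[0.67722618 0.         0.33773346]
per-row mm 6.4 deg 0.17
{"x":0.006,"y":0,"z":0,"rx":0,"ry":-0.003,"rz":0,"jaw":J},{"x":0.007,"y":0,"z":0,"rx":0.001,"ry":-0.003,"rz":0,"jaw":J},{"x":0.006,"y":0,"z":0,"rx":0,"ry":-0.003,"rz":-0.001,"jaw":J},
th 1.0
per-row mm 14.7 deg 0.01
{"x":0.014,"y":0,"z":0.005,"rx":0,"ry":0,"rz":0,"jaw":J},{"x":0.014,"y":0,"z":0.005,"rx":0,"ry":0,"rz":0,"jaw":J},{"x":0.014,"y":0,"z":0.004,"rx":0,"ry":0,"rz":0,"jaw":J},
[6.45309855e-01 2.77830373e-04 3.25498394e-01]
th 0.8
per-row mm 13.4 deg 0.01
{"x":0.011,"y":0,"z":0.007,"rx":0,"ry":0,"rz":0,"jaw":J},{"x":0.012,"y":0,"z":0.007,"rx":0,"ry":0,"rz":0,"jaw":J},{"x":0.011,"y":0,"z":0.008,"rx":0,"ry":0,"rz":0,"jaw":J},
[6.11316690e-01 2.57850246e-04 3.03487845e-01]
th 0.6
per-row mm 13.3 deg 0.01
{"x":0.01,"y":0,"z":0.009,"rx":0,"ry":0,"rz":0,"jaw":J},{"x":0.009,"y":0,"z":0.009,"rx":0,"ry":0,"rz":0,"jaw":J},{"x":0.01,"y":0,"z":0.009,"rx":0,"ry":0,"rz":0,"jaw":J},
[5.82325075e-01 2.39358330e-04 2.76478848e-01]
th 0.4
per-row mm 13.5 deg 0.01
{"x":0.008,"y":0,"z":0.011,"rx":0,"ry":0,"rz":0,"jaw":J},{"x":0.007,"y":0,"z":0.011,"rx":0,"ry":0,"rz":0,"jaw":J},{"x":0.008,"y":0,"z":0.011,"rx":0,"ry":0,"rz":0,"jaw":J},
[5.59335321e-01 2.22652268e-04 2.43471713e-01]
th 0.25
per-row mm 10.1 deg 0.01
{"x":0.004,"y":0,"z":0.009,"rx":0,"ry":0,"rz":0,"jaw":J},{"x":0.004,"y":0,"z":0.009,"rx":0,"ry":0,"rz":0,"jaw":J},{"x":0.005,"y":0,"z":0.01,"rx":0,"ry":0,"rz":0,"jaw":J},
[5.46344014e-01 2.11563778e-04 2.15467681e-01]
th 0.13
per-row mm 5.9 deg 0.01
{"x":0.002,"y":0,"z":0.006,"rx":0,"ry":0,"rz":0,"jaw":J},{"x":0.001,"y":0,"z":0.005,"rx":0,"ry":0,"rz":0,"jaw":J},{"x":0.002,"y":0,"z":0.006,"rx":0,"ry":0,"rz":0,"jaw":J},{"x":0.002,"y":0,"z":0.006,"rx":0,"ry":0,"rz":0,"jaw":J},
[5.39351154e-01 2.04197984e-04 1.92465510e-01]
```

Emit:
drive_tool:
  commands:
    - {"x": 0.006, "y": 0, "z": 0, "rx": 0, "ry": -0.003, "rz": 0, "jaw": 0.0}
    - {"x": 0.007, "y": 0, "z": 0, "rx": 0, "ry": -0.003, "rz": 0, "jaw": 0.0}
    - {"x": 0.006, "y": 0, "z": 0, "rx": 0, "ry": -0.003, "rz": 0, "jaw": 0.0}
    - {"x": 0.014, "y": 0, "z": 0.004, "rx": 0, "ry": 0, "rz": 0, "jaw": 0.0}
    - {"x": 0.014, "y": 0, "z": 0.005, "rx": 0, "ry": 0, "rz": 0, "jaw": 0.0}
    - {"x": 0.014, "y": 0, "z": 0.005, "rx": 0, "ry": 0, "rz": 0, "jaw": 0.0}

```text
time: 13.6
position: [0.649, -0.0, 0.3318]
orientation: [-3.141, 0.014, 3.141]
force: [2.8, 0.4, -0.1]
gripper_width: -0.0002
grip_force: 1.2
```

```bash
python3 - <<'E'
from h import *
n=now();camera("scene")
for k in ["lid_edge","latch_end","latch_hinge"]: print(k,lm("scene",k))
E
```

```text
t 13.6 p [ 0.649  -0.      0.3318] o [-3.141  0.014  3.141] f [ 2.8  0.4 -0.1] g -0.0002 1.2
lid_edge [([0.627, -0.109, 0.348], 0.62)]
latch_end [([0.588, -0.11, 0.394], 0.75)]
latch_hinge [([0.616, -0.115, 0.346], 0.5)]
```

The lid is following, pushed with about 3 N. I'll continue along the arc.

Emit:
drive_tool:
  commands:
    - {"x": 0.011, "y": 0, "z": 0.009, "rx": 0, "ry": 0, "rz": 0, "jaw": 0.0}
    - {"x": 0.012, "y": 0, "z": 0.009, "rx": 0, "ry": 0, "rz": 0, "jaw": 0.0}
    - {"x": 0.011, "y": 0, "z": 0.009, "rx": 0, "ry": 0, "rz": 0, "jaw": 0.0}
    - {"x": 0.01, "y": 0, "z": 0.009, "rx": 0, "ry": 0, "rz": 0, "jaw": 0.0}
    - {"x": 0.009, "y": 0, "z": 0.009, "rx": 0, "ry": 0, "rz": 0, "jaw": 0.0}
    - {"x": 0.01, "y": 0, "z": 0.009, "rx": 0, "ry": 0, "rz": 0, "jaw": 0.0}

```text
time: 14.4
position: [0.5875, -0.0002, 0.2765]
orientation: [-3.141, 0.013, 3.141]
force: [0.9, -0.2, 0.4]
gripper_width: -0.0002
grip_force: 0.7
```

Emit:
drive_tool:
  commands:
    - {"x": 0.008, "y": 0, "z": 0.011, "rx": 0, "ry": 0, "rz": 0, "jaw": 0.0}
    - {"x": 0.007, "y": 0, "z": 0.011, "rx": 0, "ry": 0, "rz": 0, "jaw": 0.0}
    - {"x": 0.008, "y": 0, "z": 0.011, "rx": 0, "ry": 0, "rz": 0, "jaw": 0.0}
    - {"x": 0, "y": 0, "z": 0, "rx": 0, "ry": 0, "rz": 0, "jaw": 0.0}

```text
time: 14.8
position: [0.5629, -0.0001, 0.2418]
orientation: [-3.141, 0.008, 3.141]
force: [-0.8, 0.2, -0.5]
gripper_width: 0.0001
grip_force: 0.0
```

```bash
python3 - <<'E'
from h import *
n=now();camera("scene")
for k in ["lid_edge","latch_end","latch_hinge"]: print(k,lm("scene",k))
E
```

```text
t 14.8 p [ 5.629e-01 -1.000e-04  2.418e-01] o [-3.141  0.008  3.141] f [-0.8  0.2 -0.5] g 0.0001 0.0
lid_edge [([0.527, -0.108, 0.252], 0.94), ([0.429, -0.477, -0.002], 0.57), ([0.474, 0.206, 0.001], 0.29)]
latch_end [([0.468, -0.107, 0.264], 0.87)]
latch_hinge [([0.517, -0.11, 0.244], 0.65)]
```

Emit:
drive_tool:
  commands:
    - {"x": 0.004, "y": 0, "z": 0.009, "rx": 0, "ry": 0, "rz": 0, "jaw": 0.0}
    - {"x": 0.004, "y": 0, "z": 0.009, "rx": 0, "ry": 0, "rz": 0, "jaw": 0.0}
    - {"x": 0.005, "y": 0, "z": 0.009, "rx": 0, "ry": 0, "rz": 0, "jaw": 0.0}
    - {"x": 0.002, "y": 0, "z": 0.006, "rx": 0, "ry": 0, "rz": 0, "jaw": 0.0}
    - {"x": 0.002, "y": 0, "z": 0.006, "rx": 0, "ry": 0, "rz": 0, "jaw": 0.0}
    - {"x": 0.002, "y": 0, "z": 0.006, "rx": 0, "ry": 0, "rz": 0, "jaw": 0.0}
    - {"x": 0.001, "y": 0, "z": 0.005, "rx": 0, "ry": 0, "rz": 0, "jaw": 0.0}
    - {"x": 0, "y": 0, "z": 0.004, "rx": 0, "ry": 0, "rz": 0, "jaw": 0.0}

```text
time: 15.8
position: [0.5438, -0.0002, 0.1878]
orientation: [-3.141, 0.01, 3.141]
force: [-0.7, 0.2, 1.5]
gripper_width: -0.0002
grip_force: 0.4
```

Emit:
drive_tool:
  commands:
    - {"x": 0, "y": 0, "z": 0.004, "rx": 0, "ry": 0, "rz": 0, "jaw": 0.0}
    - {"x": 0, "y": 0, "z": 0.003, "rx": 0, "ry": 0, "rz": 0, "jaw": 0.0}
    - {"x": 0, "y": 0, "z": 0.003, "rx": 0, "ry": 0, "rz": 0, "jaw": 0.0}
    - {"x": 0, "y": 0, "z": 0.003, "rx": 0, "ry": 0, "rz": 0, "jaw": 0.0}
    - {"x": 0, "y": 0, "z": 0.002, "rx": 0, "ry": 0, "rz": 0, "jaw": 0.0}

```text
time: 16.3
position: [0.5442, -0.0002, 0.1731]
orientation: [-3.141, 0.01, 3.141]
force: [-0.2, -0.5, 2.2]
gripper_width: 0.0001
grip_force: 0.4
```

Emit:
drive_tool:
  commands:
    - {"x": 0, "y": 0, "z": 0.002, "rx": 0, "ry": 0, "rz": 0, "jaw": 0.0}
    - {"x": 0, "y": 0, "z": 0.002, "rx": 0, "ry": 0, "rz": 0, "jaw": 0.0}
    - {"x": 0, "y": 0, "z": 0.001, "rx": 0, "ry": 0, "rz": 0, "jaw": 0.0}
    - {"x": 0, "y": 0, "z": 0.001, "rx": 0, "ry": 0, "rz": 0, "jaw": 0.0}
    - {"x": 0, "y": 0, "z": 0, "rx": 0, "ry": 0, "rz": 0, "jaw": 0.0}

```text
time: 16.8
position: [0.5443, -0.0002, 0.1672]
orientation: [-3.141, 0.01, 3.141]
force: [-0.1, 0.0, 0.1]
gripper_width: -0.0002
grip_force: 0.0
```

Emit:
drive_tool:
  commands:
    - {"x": 0, "y": 0, "z": 0.001, "rx": 0, "ry": 0, "rz": 0, "jaw": 0.0}
    - {"x": 0, "y": 0, "z": 0, "rx": 0, "ry": 0, "rz": 0, "jaw": 0.0}

```text
time: 17.0
position: [0.5445, -0.0002, 0.167]
orientation: [-3.141, 0.011, 3.141]
force: [-2.1, 1.0, 6.0]
gripper_width: 0.0001
grip_force: 2.5
```

```bash
python3 - <<'E'
from h import *
n=now();camera("scene")
for k in ["lid_edge","latch_end","latch_hinge"]: print(k,lm("scene",k))
E
```

```text
t 17.0 p [ 5.445e-01 -2.000e-04  1.670e-01] o [-3.141  0.011  3.141] f [-2.1  1.   6. ] g 0.0001 2.5
lid_edge [([0.502, -0.106, 0.162], 0.74)]
latch_end [([0.442, -0.11, 0.154], 0.62)]
latch_hinge [([0.496, -0.109, 0.158], 0.79)]
```

Emit:
drive_tool:
  commands:
    - {"x": 0, "y": 0, "z": 0.001, "rx": 0, "ry": 0, "rz": 0, "jaw": 0.0}
    - {"x": 0, "y": 0, "z": 0.001, "rx": 0, "ry": 0, "rz": 0, "jaw": 0.0}
    - {"x": 0, "y": 0, "z": 0, "rx": 0, "ry": 0, "rz": 0, "jaw": 0.0}

```text
time: 17.5
position: [0.5445, -0.0002, 0.1669]
orientation: [-3.141, 0.012, 3.141]
force: [-7.4, 0.9, 19.1]
gripper_width: -0.0002
grip_force: 9.4
```

```bash
python3 - <<'E'
from h import *
n=now();t=.6;P,M=pose([0,0,0],0,t);M0=n[1]
xt=np.array([-np.cos(t),-np.sin(t)]);H=np.array([.498,.156])
def T(f,s=.045):
    d=np.array([-np.sin(f),-np.cos(f)]);m=np.array([-np.cos(f),np.sin(f)])
    q=H+s*d+(.008+.011*abs(xt@m))*m;return np.array([q[0],-.11,q[1]])
c=rows(n,(n[0]+[-.01,0,.09],M0),4)
c=rows(c,(np.array([.445,-.11,.25]),M),7)
c=rows(c,(T(1.5)+[0,0,.015],M),4);print(c[0])
for f,k in [(1.2,3),(.9,3),(.6,3),(.3,3),(0,3)]:
    print("phi",f);c=rows(c,(T(f),M),k);print(c[0])
E
```

```text
t 17.5 p [ 5.445e-01 -2.000e-04  1.669e-01] o [-3.141  0.012  3.141] f [-7.4  0.9 19.1] g -0.0002 9.4
per-row mm 22.6 deg 0.0
{"x":0.002,"y":0,"z":-0.023,"rx":0,"ry":0,"rz":0,"jaw":J},{"x":0.002,"y":0,"z":-0.022,"rx":0,"ry":0,"rz":0,"jaw":J},{"x":0.003,"y":0,"z":-0.023,"rx":0,"ry":0,"rz":0,"jaw":J},{"x":0.002,"y":0,"z":-0.022,"rx":0,"ry":0,"rz":0,"jaw":J},
per-row mm 20.3 deg 4.81
{"x":0.013,"y":-0.016,"z":0.001,"rx":0,"ry":-0.084,"rz":0,"jaw":J},{"x":0.013,"y":-0.015,"z":0,"rx":0,"ry":-0.084,"rz":0,"jaw":J},{"x":0.012,"y":-0.016,"z":-0.002,"rx":0,"ry":-0.084,"rz":0,"jaw":J},{"x":0.013,"y":-0.016,"z":-0.002,"rx":-0.001,"ry":-0.084,"rz":0,"jaw":J},{"x":0.012,"y":-0.016,"z":-0.004,"rx":0,"ry":-0.084,"rz":0,"jaw":J},{"x":0.012,"y":-0.015,"z":-0.004,"rx":0,"ry":-0.084,"rz":0,"jaw":J},{"x":0.012,"y":-0.016,"z":-0.005,"rx":0,"ry":-0.084,"rz":0,"jaw":J},
per-row mm 17.1 deg 0.0
{"x":0.008,"y":0,"z":0.015,"rx":0,"ry":0,"rz":0,"jaw":J},{"x":0.008,"y":0,"z":0.015,"rx":0,"ry":0,"rz":0,"jaw":J},{"x":0.009,"y":0,"z":0.015,"rx":0,"ry":0,"rz":0,"jaw":J},{"x":0.008,"y":0,"z":0.015,"rx":0,"ry":0,"rz"
[... 543 characters left out ...]

per-row mm 3.7 deg 0.01
{"x":0,"y":0,"z":0.004,"rx":0,"ry":0,"rz":0,"jaw":J},{"x":0,"y":0,"z":0.003,"rx":0,"ry":0,"rz":0,"jaw":J},{"x":0,"y":0,"z":0.004,"rx":0,"ry":0,"rz":0,"jaw":J},
[ 0.46298248 -0.110108    0.12602187]
phi 0.3
per-row mm 3.8 deg 0.01
{"x":0,"y":0,"z":0.004,"rx":0,"ry":0,"rz":0,"jaw":J},{"x":-0.001,"y":0,"z":0.004,"rx":0,"ry":0,"rz":0,"jaw":J},{"x":0,"y":0,"z":0.003,"rx":0,"ry":0,"rz":0,"jaw":J},
[ 0.47002005 -0.11010985  0.11750878]
phi 0
per-row mm 4.2 deg 0.01
{"x":-0.002,"y":0,"z":0.004,"rx":0,"ry":0,"rz":0,"jaw":J},{"x":-0.002,"y":0,"z":0.004,"rx":0,"ry":0,"rz":0,"jaw":J},{"x":-0.001,"y":0,"z":0.004,"rx":0,"ry":0,"rz":0,"jaw":J},
[ 0.4809234  -0.11011253  0.11042946]
```

Emit:
drive_tool:
  commands:
    - {"x": 0, "y": 0, "z": -0.01, "rx": 0, "ry": 0, "rz": 0, "jaw": 0.0}
    - {"x": 0.002, "y": 0, "z": -0.022, "rx": 0, "ry": 0, "rz": 0, "jaw": 0.0}
    - {"x": 0.003, "y": 0, "z": -0.03, "rx": 0, "ry": 0, "rz": 0, "jaw": 0.0}
    - {"x": 0.004, "y": 0, "z": -0.03, "rx": 0, "ry": 0, "rz": 0, "jaw": 0.0}

```text
time: 17.9
position: [0.5342, -0.0001, 0.257]
orientation: [-3.141, 0.01, 3.141]
force: [0.4, 0.4, 0.5]
gripper_width: -0.0003
grip_force: 0.0
```

Emit:
drive_tool:
  commands:
    - {"x": 0.013, "y": -0.016, "z": 0.001, "rx": 0, "ry": -0.084, "rz": 0, "jaw": 0.0}
    - {"x": 0.013, "y": -0.015, "z": 0, "rx": 0, "ry": -0.084, "rz": 0, "jaw": 0.0}
    - {"x": 0.012, "y": -0.016, "z": -0.002, "rx": 0, "ry": -0.084, "rz": 0, "jaw": 0.0}
    - {"x": 0.013, "y": -0.016, "z": -0.002, "rx": 0, "ry": -0.084, "rz": 0, "jaw": 0.0}
    - {"x": 0.012, "y": -0.016, "z": -0.004, "rx": 0, "ry": -0.084, "rz": 0, "jaw": 0.0}
    - {"x": 0.012, "y": -0.015, "z": -0.004, "rx": 0, "ry": -0.084, "rz": 0, "jaw": 0.0}
    - {"x": 0.012, "y": -0.016, "z": -0.005, "rx": 0, "ry": -0.084, "rz": 0, "jaw": 0.0}
    - {"x": 0, "y": 0, "z": 0, "rx": 0, "ry": 0, "rz": 0, "jaw": 0.0}

```text
time: 18.7
position: [0.4412, -0.1108, 0.2467]
orientation: [3.14, 0.596, 3.134]
force: [-0.3, 0.9, -0.8]
gripper_width: 0.0003
grip_force: 0.0
```

```bash
python3 - <<'E'
from h import *
n=now();camera("scene")
for k in ["lid_edge","latch_end","latch_hinge"]: print(k,lm("scene",k))
P,M=pose([0,0,0],0,.6)
c=rows(n,(np.array([.452,-.11,.182]),M),4);print(c[0]);print(read_state()["joint_positions"])
E
```

```text
t 18.7 p [ 0.4412 -0.1108  0.2467] o [3.14  0.596 3.134] f [-0.3  0.9 -0.8] g 0.0003 0.0
lid_edge [([0.504, -0.108, 0.167], 0.74)]
latch_end [([0.443, -0.106, 0.153], 0.65)]
latch_hinge []
per-row mm 16.4 deg 0.12
{"x":0.007,"y":0,"z":0.015,"rx":-0.001,"ry":-0.001,"rz":-0.002,"jaw":J},{"x":0.007,"y":0,"z":0.015,"rx":-0.001,"ry":-0.001,"rz":-0.001,"jaw":J},{"x":0.007,"y":0.001,"z":0.015,"rx":0,"ry":-0.001,"rz":-0.002,"jaw":J},{"x":0.006,"y":0,"z":0.015,"rx":-0.001,"ry":-0.001,"rz":-0.001,"jaw":J},
[ 0.45259181 -0.10985646  0.18189945]
[-0.63156348 -0.24122812 -0.92560783  0.38201917  0.33866448 -0.5442394 ]
```

Emit:
drive_tool:
  commands:
    - {"x": 0.007, "y": 0, "z": 0.015, "rx": 0, "ry": 0, "rz": 0, "jaw": 0.0}
    - {"x": 0.007, "y": 0, "z": 0.015, "rx": 0, "ry": 0, "rz": 0, "jaw": 0.0}
    - {"x": 0.007, "y": 0.001, "z": 0.015, "rx": 0, "ry": 0, "rz": 0, "jaw": 0.0}
    - {"x": 0.006, "y": 0, "z": 0.015, "rx": 0, "ry": 0, "rz": 0, "jaw": 0.0}
    - {"x": 0.006, "y": 0, "z": 0.009, "rx": 0, "ry": 0, "rz": 0, "jaw": 0.0}
    - {"x": 0.006, "y": 0, "z": 0.009, "rx": 0, "ry": 0, "rz": 0, "jaw": 0.0}
    - {"x": 0.006, "y": 0, "z": 0.009, "rx": 0, "ry": 0, "rz": 0, "jaw": 0.0}

```text
time: 19.6
position: [0.4591, -0.1085, 0.1523]
orientation: [-3.141, 0.6, -3.138]
force: [0.9, 1.4, 2.6]
gripper_width: 0.0002
grip_force: 1.3
```

Emit:
drive_tool:
  commands:
    - {"x": 0.001, "y": 0, "z": 0.005, "rx": 0, "ry": 0, "rz": 0, "jaw": 0.0}
    - {"x": 0.001, "y": 0, "z": 0.005, "rx": 0, "ry": 0, "rz": 0, "jaw": 0.0}
    - {"x": 0.002, "y": 0, "z": 0.004, "rx": 0, "ry": 0, "rz": 0, "jaw": 0.0}
    - {"x": 0, "y": 0, "z": 0.004, "rx": 0, "ry": 0, "rz": 0, "jaw": 0.0}
    - {"x": 0, "y": 0, "z": 0.004, "rx": 0, "ry": 0, "rz": 0, "jaw": 0.0}
    - {"x": 0, "y": 0, "z": 0.004, "rx": 0, "ry": 0, "rz": 0, "jaw": 0.0}

```text
time: 20.2
position: [0.4686, -0.1094, 0.1282]
orientation: [-3.14, 0.599, 3.141]
force: [-1.4, -0.2, 3.7]
gripper_width: 0.0001
grip_force: 1.6
```

```bash
python3 - <<'E'
from h import *
n=now();camera("scene")
for k in ["lid_edge","latch_end"]: print(k,lm("scene",k))
P,M=pose([0,0,0],0,.6)
c=rows(n,(np.array([.470,-.11,.1175]),M),2)
c=rows(n,(np.array([.483,-.11,.110]),M),3)
E
```

```text
t 20.2 p [ 0.4686 -0.1094  0.1282] o [-3.14   0.599  3.141] f [-1.4 -0.2  3.7] g 0.0001 1.6
lid_edge [([0.502, -0.108, 0.166], 0.95)]
latch_end [([0.466, -0.107, 0.113], 0.75)]
per-row mm 5.4 deg 0.05
{"x":0.002,"y":0,"z":0.005,"rx":-0.001,"ry":-0.001,"rz":0,"jaw":J},{"x":0.003,"y":-0.001,"z":0.005,"rx":0,"ry":0,"rz":0,"jaw":J},
per-row mm 7.7 deg 0.03
{"x":-0.001,"y":0,"z":0.008,"rx":0,"ry":0,"rz":0,"jaw":J},{"x":0,"y":0,"z":0.007,"rx":-0.001,"ry":-0.001,"rz":0,"jaw":J},{"x":-0.001,"y":-0.001,"z":0.008,"rx":0,"ry":0,"rz":0,"jaw":J},
```

Emit:
drive_tool:
  commands:
    - {"x": 0.003, "y": 0, "z": 0.005, "rx": 0, "ry": 0, "rz": 0, "jaw": 0.0}
    - {"x": 0.003, "y": 0, "z": 0.005, "rx": 0, "ry": 0, "rz": 0, "jaw": 0.0}
    - {"x": -0.001, "y": 0, "z": 0.004, "rx": 0, "ry": 0, "rz": 0, "jaw": 0.0}
    - {"x": -0.002, "y": 0, "z": 0.003, "rx": 0, "ry": 0, "rz": 0, "jaw": 0.0}
    - {"x": -0.003, "y": 0, "z": 0.002, "rx": 0, "ry": 0, "rz": 0, "jaw": 0.0}
    - {"x": -0.002, "y": 0, "z": 0.001, "rx": 0, "ry": 0, "rz": 0, "jaw": 0.0}
    - {"x": 0, "y": 0, "z": 0, "rx": 0, "ry": 0, "rz": 0, "jaw": 0.0}

```text
time: 21.05
position: [0.4803, -0.1086, 0.1118]
orientation: [3.141, 0.596, 3.141]
force: [-3.7, -0.3, -3.2]
gripper_width: 0.0001
grip_force: 1.8
```

Emit:
drive_tool:
  commands:
    - {"x": -0.002, "y": 0, "z": 0.001, "rx": 0, "ry": 0, "rz": 0, "jaw": 0.0}
    - {"x": -0.001, "y": 0, "z": 0.001, "rx": 0, "ry": 0, "rz": 0, "jaw": 0.0}
    - {"x": 0, "y": 0, "z": 0, "rx": 0, "ry": 0, "rz": 0, "jaw": 0.0}

```text
time: 21.35
position: [0.4831, -0.1085, 0.1119]
orientation: [3.141, 0.595, 3.14]
force: [-12.8, 0.8, 4.7]
gripper_width: 0.0001
grip_force: 6.4
```

```bash
python3 - <<'E'
from h import *
n=now();camera("scene")
for k in ["lid_edge","latch_end","latch_hinge"]: print(k,lm("scene",k))
E
```

```text
t 21.35 p [ 0.4831 -0.1085  0.1119] o [3.141 0.595 3.14 ] f [-12.8   0.8   4.7] g 0.0001 6.4
lid_edge [([0.501, -0.109, 0.166], 0.91)]
latch_end []
latch_hinge [([0.496, -0.108, 0.161], 0.68)]
```

Emit:
drive_tool:
  commands:
    - {"x": -0.001, "y": 0, "z": 0.001, "rx": 0, "ry": 0, "rz": 0, "jaw": 0.0}
    - {"x": -0.001, "y": 0, "z": 0, "rx": 0, "ry": 0, "rz": 0, "jaw": 0.0}
    - {"x": 0, "y": 0, "z": 0, "rx": 0, "ry": 0, "rz": 0, "jaw": 0.0}

```text
time: 21.85
position: [0.4834, -0.1084, 0.1113]
orientation: [3.141, 0.592, 3.138]
force: [-21.4, -0.4, 11.0]
gripper_width: 0.0
grip_force: 10.7
```

Emit:
drive_tool:
  commands:
    - {"x": 0.005, "y": 0, "z": -0.004, "rx": 0, "ry": 0, "rz": 0, "jaw": 0.0}
    - {"x": 0.01, "y": 0, "z": -0.01, "rx": 0, "ry": 0, "rz": 0, "jaw": 0.0}
    - {"x": 0.01, "y": 0, "z": -0.03, "rx": 0, "ry": 0, "rz": 0, "jaw": 0.0}
    - {"x": 0, "y": 0.03, "z": -0.03, "rx": 0, "ry": 0, "rz": 0, "jaw": 0.0}
    - {"x": 0, "y": 0.03, "z": -0.03, "rx": 0, "ry": 0, "rz": 0, "jaw": 0.0}
    - {"x": 0, "y": 0.03, "z": -0.03, "rx": 0, "ry": 0, "rz": 0, "jaw": 0.0}
    - {"x": 0, "y": 0.03, "z": 0, "rx": 0, "ry": 0, "rz": 0, "jaw": 0.0}
    - {"x": 0, "y": 0, "z": 0, "rx": 0, "ry": 0, "rz": 0, "jaw": 0.0}

```text
time: 22.65
position: [0.3926, 0.0149, 0.2131]
orientation: [-3.14, 0.607, -3.131]
force: [-0.2, -0.6, 0.8]
gripper_width: 0.0
grip_force: 0.0
```

```bash
python3 - <<'E'
from h import *
n=now();im=camera("scene");camera("top")
for c in ["scene","top"]:
  for k in ["lid_edge","latch_end","latch_hinge","can_a","stone"]: print(c,k,lm(c,k))
cv2.imwrite("pics/s9.png",cv2.resize(im[60:320,170:420,::-1],None,fx=2.3,fy=2.3))
E
```

```text
t 22.65 p [0.3926 0.0149 0.2131] o [-3.14   0.607 -3.131] f [-0.2 -0.6  0.8] g 0.0 0.0
scene lid_edge [([0.503, -0.106, 0.168], 0.86)]
scene latch_end [([0.492, -0.106, 0.105], 0.53)]
scene latch_hinge [([0.727, -0.108, 0.143], 0.74), ([0.498, -0.108, 0.156], 0.52)]
scene can_a [([0.475, 0.205, 0.001], 0.95), ([0.746, 0.171, -0.0], 0.85), ([0.43, -0.479, 0.0], 0.59)]
scene stone [([0.589, 0.284, 0.003], 0.56), ([0.473, 0.206, 0.003], 0.49)]
top lid_edge [([0.501, -0.106, 0.168], 0.56)]
top latch_end [([0.434, -0.479, -0.006], 0.52)]
top latch_hinge [([0.501, -0.106, 0.16], 0.46)]
top can_a [([0.746, 0.176, -0.0], 0.86), ([0.437, -0.479, -0.003], 0.7), ([0.47, 0.202, -0.002], 0.68)]
top stone [([0.594, 0.285, -0.001], 0.7), ([0.432, -0.479, -0.004], 0.47), ([0.724, -0.11, 0.148], 0.16)]
```

View pics/s9.png

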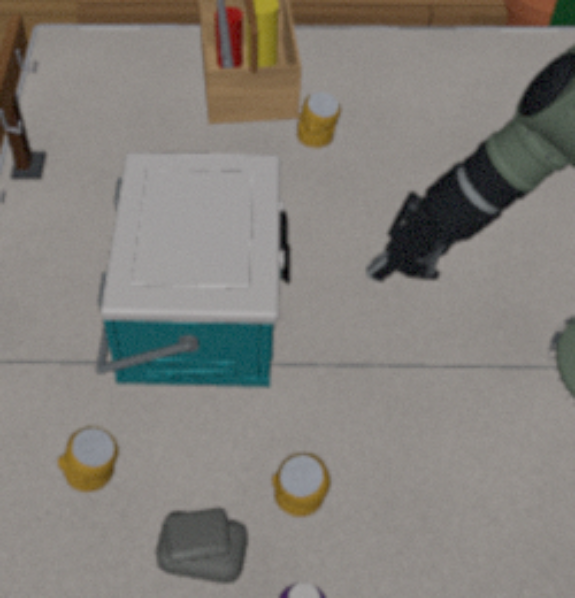

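The lid is shut. The latch hangs home at crop (285,245), its end measured at (0.492, 0.105) where home would be (0.490, 0.100). The arm is clear and the other things have not moved. I'm handing it in.

```bash
python3 -c "
from bench import *
print(job_done())"
```

```text
the job is handed in; nothing more can be done
None
```

The green bottle stands in the left back compartment, the lid was eased fully shut and the latch pressed home; I handed the job in at about 23 s, and no verdict came back.

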